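Load the buffing cradle and set its handwheel two turns off the stop

TASK

Lay the shaft with the steel adapter on its end flat in the cradle's two V rests, centred along the cradle and with the steel end pointing at the buffing wheel; set it down gently rather than dropping it, and let go. Then wind the handwheel clockwise (seen from above) to its stop, back it off exactly two full turns anticlockwise, and finish still gripping its crank handle, without letting go. Leave the other things on the bench where they are.

Things in the scene. Friction and masses are not known exactly. Their poses are not given: they have to be found in the camera images.
- shaft_mid (a point): Centre (on the axis, half-way along) of the loose shaft to lay in the cradle: rigid rod 170 mm long, 14 mm in diameter, about 60 g, lying flat on either side of the bench. 130 mm of black graphite, then the satin steel adapter: collar 12 mm long, then a tenon 28 mm long, 11 mm in diameter. Its x axis runs along the rod towards the steel end. It balances within 10 mm of this centre.
- shaft_tip (a point): Centre of the steel end face of that shaft, 85 mm from its centre.
- shaft: The same shaft; origin on its underside half-way along when it was first laid down, x towards the steel end.
- cradle: Aluminium sliding plate 110 x 70 x 12 mm with two V rests at 35 mm either side of its centre along x (each 8 mm thick, 62 mm clear between them, Vs 37 mm wide at the top). Origin at the centre of its underside, 22 mm above the bench, z up; x runs along the Vs towards the buffing wheel. It slides 4 mm along x per turn of the handwheel (towards the buffing wheel as it is wound clockwise).
- seat (a point): Where the centre of the seated shaft belongs, on the cradle: 48 mm above its origin, 70 mm above the bench, same axes. The tops of the Vs are 9 mm above this point, the plate's upper face 36 mm below it. The buffing wheel (116 mm across, top 143 mm above the bench) begins 114 to 135 mm from here along x.
- handwheel (a joint): Angle of the handwheel in rad: 0 at the clockwise stop, growing as it turns anticlockwise seen from above (two turns: 12.566); starts 0.6 to 1.3 turns off the stop. Upright axis, light constant friction (3 N at the handle), firm stop, stays where it is left. Steel rim 112 mm over its outside, its top 94 mm above the bench.
- wheel_axis (a point): Point on the handwheel's upright axis, 122 mm above the bench, level with the middle of the crank handle; fixed on the station that also carries the cradle and the buffing motor. Its x axis is parallel to the cradle's. At joint value 0 the handle lies from here along +x, and it goes anticlockwise about this point as the value grows.
- handle_mid (a point): Middle of the crank handle: an upright pale wooden cylinder 18 mm in diameter and 44 mm tall (its foot 100 mm and top 144 mm above the bench), standing on the handwheel 42 mm from its axis. The handle spins freely on its own pin, so a gripper that holds it can go round without turning.
- crank_handle: The same crank handle; origin at the centre of its foot, 22 mm below its middle. Spins freely about its own upright axis.
- offcut: Bystander: plain black graphite offcut 150 mm long, 14 mm in diameter, without steel end, lying flat; origin on its underside.
- adapter: Bystander: loose satin steel hosel adapter standing on end, 15 mm across and 42 mm tall.
- tape: Bystander: roll of tape lying flat, 90 mm across, 25 mm tall.
- jar: Bystander: jar, 60 mm across, 75 mm tall.
- tin: Bystander: round tin of ferrules, 60 mm across, 45 mm tall.
Things that resemble listed ones, but are neither listed nor needed, are in the scene too. Leave any white look-alike of the shaft alone.

How it is judged (in metres and radians):
On the way, in this order (a step that is already met when the one before it is completed fails the run):
1. the shaft lies in both V rests, steel end towards the buffing wheel, let go (x of shaft_mid in the frame of cradle between -0.02 and 0.02 m and y of shaft_mid in the frame of cradle between -0.004 and 0.004 m and z of shaft_mid in the frame of cradle between 0.043 and 0.053 m and x of shaft_tip in the frame of cradle above 0.05 m and angle between the x axis of shaft_mid and the x axis of cradle, either way round below 0.06 rad and contact force between the fingers and shaft below 0.05 N), for 0.2 s.
2. the handwheel is wound clockwise to its stop, with the shaft still in the cradle (all of step 1 and value of joint handwheel below 0.12 rad), for 0.1 s.
At the end, for the whole second after the job is handed in: Handwheel two turns (12.57 rad, within 0.3) off its stop and still, fingers gripping the crank handle (over 3 N, within 35 mm of its middle); shaft let go in both V rests, steel end to the buffing wheel, within 4 mm sideways, 5 mm in height, 20 mm along, 0.06 rad (all of step 1 and value of joint handwheel between 12.266 and 12.866 rad and velocity of joint handwheel between -0.1 and 0.1 rad/s and contact force between the fingers and crank_handle above 3 N and distance between the grasp point and handle_mid below 0.035 m); the arm keeps its last pose, push and grip.
It fails at once if the shaft is dropped (falls free at more than 0.6 m/s) (linear speed of shaft above 0.6 m/s and contact force between the fingers and shaft below 0.01 N).
It fails at once if a bystander is moved more than 30 mm (distance of any of offcut, adapter, tape, jar, tin from where it was at the start of the episode above 0.03 m).
It also fails if it takes over 72 s, if anything falls off the work surface, if the arm or the gripper's body presses on something with over 40 N, if the wrist force passes 120 N, or if a joint passes its speed limit or range.

ROBOT

A 6-joint arm with a two-finger parallel gripper is mounted at the origin on the work surface. World frame = base frame: x ahead of the robot, y to its left, z up, the work surface at z = 0. Lengths are in m, angles in degrees, forces in N, time in s.
With the tool pointing down it reaches from about 0.275 to 0.75 m from the base axis. Payload 10.2 kg.
Tool frame: the origin (TCP) lies on the centre line of the jaws, within the pads' length; the fingertips stand 11 mm ahead of it and the grasp point (between the pads) lies 8 mm behind it; z points along the fingers, y is the direction in which the jaws open and shut (so a half turn about z gives the same grasp; the last joint's range is limited). The gripper opens to 85 mm and grips with 20 to 120 N. Pads are 22 mm wide; open, the fingers measure 114 mm over their backs; the gripper's body (76 mm by 85 mm) begins 54 mm behind the grasp point. The pads swing forward as they close: fully open they stand 13 mm farther back than shut.
Start: joints at [58.476, 17.928, 85.812, -0, 76.261, -12.8], TCP at [0.169, 0.497, 0.242] pointing down, gripper open.
Joint ranges: [-168.41, 168.41], [-55.51, 124.54], [10.69, 146.95], [-70.63, 250.63], [1, 178], [-165.06, 165.06]. Speed limits (degrees/s): [136.94, 136.94, 172.46, 180, 180, 180].

INTERFACE

Orientations are given as [roll, pitch, yaw] about the fixed x, y, z axes, in that order (R = Rz(yaw) Ry(pitch) Rx(roll)).
In Python, from cell import env gives the robot as it stands.
- The arm moves only by the tool servo_tool, never from a script. Its argument "moves" is a list of rows, each a list of 2 entries, a list of its own where there are three numbers: the shift along the tool's x, y, z in mm, then the turn, a rotation vector about the tool's x, y, z in rad. A call has exactly 8 rows; each row is the pose to reach, as a shift and turn from the pose commanded when the call began, along the tool's axes at that moment; what a row does not reach only later rows make up. A row lasts 1/12 s, in which the tool goes at most 41.7 mm and 7.16 degrees, less where a joint would pass 70% of its speed; a pose out of reach is approached as far as the arm can. A call with a gripper value outside its range is refused whole. "jaw" is the opening, from 0 (shut) to 1 (fully open), set as the call begins (left out, the last holds). The fingers move at their own pace and stop on an object; "grip_force" is the grip in N (left out, the last holds). Time passes only in rows, so rows that repeat a pose let the fingers close, or fill a call up. It gives the time, the measured TCP pose, the force and the opening at its end, in the units of the state.
- env.get_obs(): the state, without advancing time (a new reading comes with each control period).
- env.camera(name): name is "side" or "top"; returns (picture, depth): 480x640x3 uint8, red, green, blue; 480x640 float32, m along the optical axis (not along the pixel's ray), 0 where there is no reading.
- env.camera_info(name): a dict with "fx", "fy", "cx", "cy" (pixels), "rvec" (rotation vector, rad) and "tvec" (3), from world to camera coordinates, as OpenCV has them. Camera axes: x right, y down, z forward; pixel columns grow to the right and rows downward; lengths in m; the calibration is good to about 2 mm. A picture is of the moment at which its call begins. camera_info takes no time and is no camera call.
- env.job_done(): hands the job in, once; it reports no verdict.
The state is a dict: "time": time; "qpos": joint angles; "dq": joint speeds; "effort": joint torques, N m; "eef_pos": TCP position; "ee_rot": TCP orientation; "ft_force": force on the tool from outside, world axes, zero at the start; "moment": the same for the moment, N m; "grip_width": finger opening in m.
Only numpy, scipy, OpenCV 4.12 (cv2) and the standard library are available. Lean on these libraries where they do the work, as an engineer would, in place of code of your own. Each camera call takes 0.05 s, during which the arm holds its last target. There are 200 camera calls.

## Working session

There is one attempt and no reset: what is moved stays moved. The work goes in short steps, Python scripts to look and compute and a tool call to move; the robot and the scene stay as the last step left them, time stands still between calls to the robot, and variables do not carry over. Pictures are saved under pics/ and viewed, on a budget of 10 in all, crops included, one or two more only if the job needs it, and the job is handed in when it is done.

Besides the shell and the picture viewer there is one more tool, called after ">>>" as name([rows], argument=value, ...), one row to a line, values as JSON. servo_tool: Moves the arm, as the interface text tells. Its arguments: {"type":"object","properties":{"moves":{"type":"array"},"jaw":{"type":"number"},"grip_force":{"type":"number"}},"required":["moves"]}

```bash
mkdir -p pics; ls; cat > h.py <<'E'
import numpy as np, cv2
from cell import env
def cam(n):
    im,d=env.camera(n); i=env.camera_info(n)
    R,_=cv2.Rodrigues(np.array(i["rvec"],float)); t=np.array(i["tvec"],float).ravel()
    v,u=np.mgrid[0:480,0:640]
    P=np.stack([(u-i["cx"])/i["fx"]*d,(v-i["cy"])/i["fy"]*d,d],-1)
    W=(P-t)@R
    W[d==0]=np.nan
    return im,d,W,(i,R,t)
def save(n,im): cv2.imwrite("pics/"+n,cv2.cvtColor(im,cv2.COLOR_RGB2BGR))
def proj(p,c):
    i,R,t=c; q=R@np.array(p)+t
    return i["fx"]*q[0]/q[2]+i["cx"], i["fy"]*q[1]/q[2]+i["cy"]
E
python3 - <<'E'
from h import *
for n in("top","side"):
    im,d,W,c=cam(n); save(n+"0.png",im); np.savez(n+"0.npz",im=im,W=W)
    print(n,c[0]["fx"],-c[1].T@c[2])
o=env.get_obs(); print(o)
E
```

```text
pics
top 569.7199452285323 [ 0.30225572 -0.01660549  1.52333297]
side 584.1859947848093 [ 0.06401253 -0.99420536  1.1041974 ]
{'time': 0.1, 'qpos': array([ 5.84774174e+01,  1.79572915e+01,  8.58496134e+01,  4.70434578e-04,
        7.62598134e+01, -1.28015206e+01]), 'dq': array([ 0.09633284, -0.03397796, -0.19135681,  0.18878935, -0.09124838,
        0.10969089]), 'effort': array([ 2.97994229e-03, -4.12900436e+01, -2.60140836e+01, -1.40398720e-04,
        3.07035181e-03, -5.87080217e-05]), 'eef_pos': array([0.16841508, 0.49703047, 0.24178317]), 'ee_rot': array([-1.79935041e+02, -1.52285666e-02,  1.61278817e+02]), 'ft_force': array([-0.52847093, -0.28479614, -0.25287895]), 'moment': array([-0.03758927, -0.01979111, -0.01763169]), 'grip_width': 0.08531301113906666}
```

View pics/top0.png

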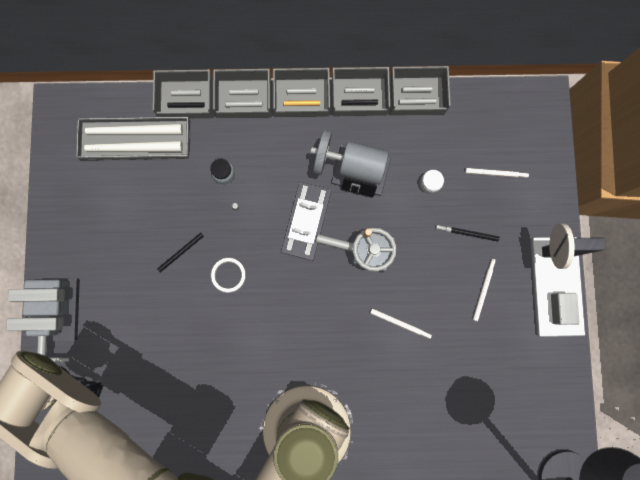

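View pics/side0.png

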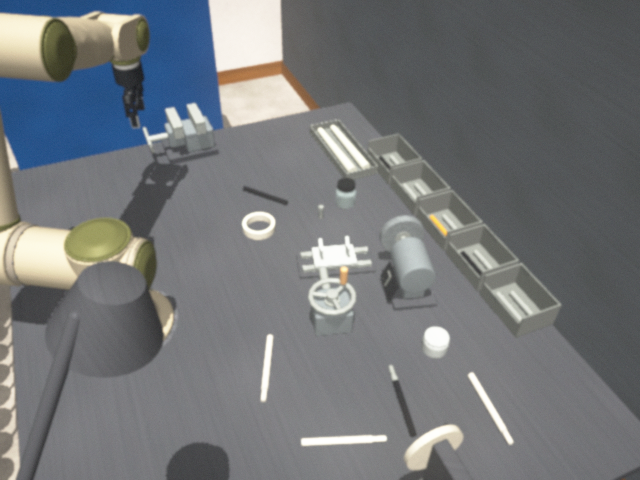

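The top picture shows these candidates:
- Black rod with a grey end at about (468,234), steel end at (440,228).
- Plain black offcut at (180,252).
- White look-alikes at (497,173), (485,290) and (401,323).
- Standing adapter at (235,206).
- Rods in the bins at the top.

My choice is the black rod at (468,234). The cradle is at (306,222), the buffing wheel at (323,150), the handwheel at (375,249), and the handle at (368,232).

```bash
python3 - <<'E'
from h import *
f=np.load("top0.npz"); im,W=f["im"],f["W"]
a=cv2.resize(im[215:255,425:515],None,fx=8,fy=8,interpolation=cv2.INTER_CUBIC)
b=cv2.resize(im[125:280,270:410],None,fx=5,fy=5,interpolation=cv2.INTER_CUBIC)
a=a[:, :720]; b=b[:, :700]
save("crop1.png",np.vstack([cv2.resize(a,(500,222)),cv2.resize(b,(500,554))])[:600] if 0 else np.hstack([cv2.resize(b,(500,554)),cv2.copyMakeBorder(cv2.resize(a,(300,133)),0,421,0,0,cv2.BORDER_CONSTANT)]))
# shaft by height
S=W[215:255,425:515]; z=S[...,2]
print("bench z",np.nanmedian(W[300:310,300:340,2]))
fl=z[np.isfinite(z)]; b0=np.median(fl)
m=z>b0+0.006
n,l,s,cc=cv2.connectedComponentsWithStats(m.astype(np.uint8)); k=1+np.argmax(s[1:,4]); m=l==k
P=S[m]; c=P.mean(0); u=np.linalg.svd((P-c)[:,:2],full_matrices=False)[2][0]
t=(P-c)[:,:2]@u; print("shaft",s[k],c,np.nanmax(P[:,2]),u,t.min(),t.max())
mid=c[:2]+u*(t.min()+t.max())/2; print("mid",mid, np.degrees(np.arctan2(u[1],u[0])))
br=im[215:255,425:515].mean(2)[m]; print("bright along t:",[ (round(float(x),3),int(br[(t>=x)&(t<x+.01)].mean())) for x in np.arange(t.min(),t.max()-.005,.01)])
# handle: z 0.13..0.15
for nm,lo,hi,(r0,r1,c0,c1) in [("handle",.132,.155,(215,280,340,410)),("rim",.08,.10,(215,285,340,410)),("plate",.028,.04,(180,265,275,335)),("Vtop",.06,.09,(180,265,275,335))]:
    Q=W[r0:r1,c0:c1]; z=Q[...,2]; mm=(z>lo)&(z<hi); p=Q[mm]
    r=cv2.minAreaRect((p[:,:2]*1000).astype(np.float32)); print(nm,mm.sum(),p.mean(0),r)
    if nm=="rim": print(cv2.minEnclosingCircle((p[:,:2]*1000).astype(np.float32)))
E
```

```text
bench z 5.064550516374908e-06
shaft [ 11   7  64  19 305] [ 0.50637654 -0.44120116  0.01261353] 0.0244740479928707 [0.21144945 0.97738894] -0.08494788074949312 0.08692664081054269
mid [ 0.50658574 -0.44023415] 77.79269286261422
bright along t: [(-0.085, 54), (-0.075, 49), (-0.065, 47), (-0.055, 49), (-0.045, 50), (-0.035, 48), (-0.025, 47), (-0.015, 49), (-0.005, 49), (0.005, 51), (0.015, 52), (0.025, 48), (0.035, 51), (0.045, 150), (0.055, 162), (0.065, 178), (0.075, 166)]
handle 43 [ 0.49377563 -0.15979513  0.14221022] ((493.5507507324219, -159.89791870117188), (14.698240280151367, 14.739439010620117), 1.2884310483932495)
rim 733 [ 0.45463874 -0.18011346  0.09279383] ((458.05487060546875, -179.71278381347656), (109.07328796386719, 110.0087890625), 65.37466430664062)
((458.6198425292969, -180.51327514648438), 56.4659423828125)
plate 1016 [ 0.53445775 -0.01200776  0.03381828] ((549.9796142578125, -20.531875610351562), (149.4317169189453, 121.36854553222656), 0.12792320549488068)
Vtop 114 [ 0.54295342 -0.00701226  0.07102997] ((542.044189453125, -6.106452941894531), (45.12446594238281, 78.37356567382812), 74.78361511230469)
```

View pics/crop1.png

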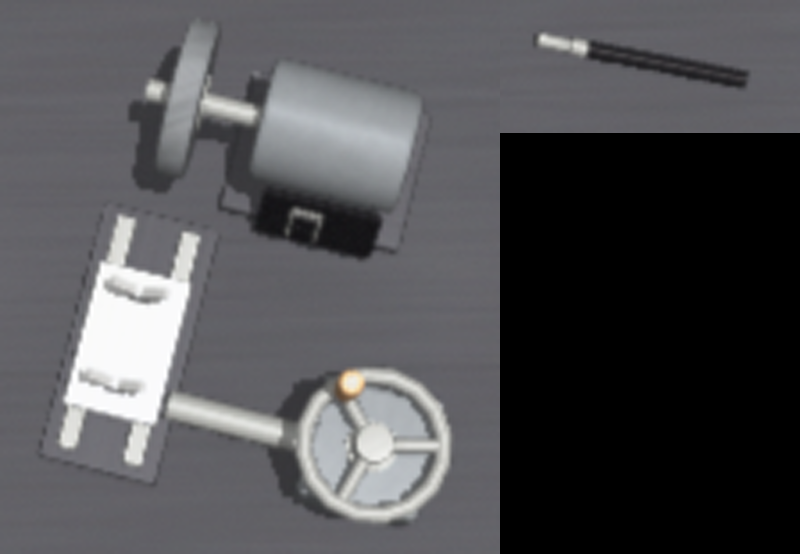

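The crop shows the chosen shaft with its grey collar and tenon at the left end. The cradle has its two Vs, and the wooden handle stands at the top-left of the handwheel rim. The shaft midpoint measures (0.507,-0.440), length 172 mm, yaw 77.8° towards the steel end. The handle sits 41 mm from the axis, which matches the description. Next I'll refine the cradle and plan the reach.

```bash
cat >> h.py <<'E'
def plan(*ps):
    "ps: (x,y,z mm, yaw deg) commanded poses, tool down; prints tool shift mm and turn about z rad"
    for a,b in zip(ps,ps[1:]):
        c,s=np.cos(np.radians(a[3])),np.sin(np.radians(a[3])); d=np.subtract(b[:3],a[:3])
        print(b,"shift",np.round([c*d[0]+s*d[1],s*d[0]-c*d[1],-d[2]],1),"turn",round(float(np.radians(a[3]-b[3])),3))
def st():
    o=env.get_obs(); print(round(o["time"],2),np.round(o["eef_pos"]*1000,1),np.round(o["ee_rot"],2),"F",np.round(o["ft_force"],1),"w",round(o["grip_width"]*1000,1))
E
python3 - <<'E'
from h import *
f=np.load("top0.npz"); im,W=f["im"],f["W"]
Q=W[180:265,275:335]; z=Q[...,2]; I=im[180:265,275:335].mean(2)
m=(z>.03)&(z<.037)&(I>200)
n,l,s,cc=cv2.connectedComponentsWithStats(m.astype(np.uint8)); m=l==1+np.argmax(s[1:,4])
m=cv2.morphologyEx(m.astype(np.uint8),cv2.MORPH_OPEN,np.ones((5,5)))>0
print("plate",cv2.minAreaRect((Q[m][:,:2]*1000).astype(np.float32)))
m=(z>.055)&(z<.085); p=Q[m]; a=np.radians(-15.2); q=(p[:,:2]-[.542,-.0061])@np.array([[np.cos(a),-np.sin(a)],[np.sin(a),np.cos(a)]])*1000
for s in(1,-1):
    k=q[:,0]*s>0; print("V",s,k.sum(),q[k].min(0),q[k].max(0),p[k][:,2].max())
g=np.load("side0.npz"); W2=g["W"]
for w in(W,W2):
  for nm,lo,hi in(("rim",.085,.1),("hand",.12,.15)):
    k=(w[...,2]>lo)&(w[...,2]<hi)&(np.hypot(w[...,0]-.458,w[...,1]+.18)<.075)
    print(nm,k.sum(),cv2.minEnclosingCircle((w[k][:,:2]*1000).astype(np.float32)))
# tall things within the handwheel working area and the shaft area
for nm,c,r in(("wheel",(.458,-.18),.16),("seat",(.542,-.006),.16),("shaft",(.507,-.44),.12)):
    k=(np.hypot(W[...,0]-c[0],W[...,1]-c[1])<r)&(W[...,2]>.09); print(nm,np.round([W[k].min(0),W[k].max(0)],3) if k.any() else None)
plan((169,497,242,161.28),(282,185,242,121),(395,-127,242,85),(507,-440,160,77.8),(507,-440,60,77.8),(507,-440,15,77.8))
E
```

```text
plate ((0.0, 0.0), (0.0, 0.0), 0.0)
V 1 65 [ 29.9109474  -22.56712144] [39.23556259 22.55765327] 0.08252163501479674
V -1 61 [-39.1460027  -22.54620064] [-30.50428977  22.45602744] 0.08377263205143234
rim 721 ((457.7091979980469, -180.0644989013672), 55.64717102050781)
hand 50 ((494.6044921875, -159.64012145996094), 8.544340133666992)
rim 808 ((456.66192626953125, -181.52098083496094), 57.35430908203125)
hand 81 ((493.7359619140625, -161.19198608398438), 10.862744331359863)
wheel [[ 0.404 -0.235  0.09 ]
 [ 0.511 -0.126  0.149]]
seat [[ 0.44  -0.16   0.09 ]
 [ 0.696 -0.028  0.148]]
shaft None
(282, 185, 242, 121) shift [-207.2 -259.2    0. ] turn 0.703
(395, -127, 242, 85) shift [-325.6  -63.8    0. ] turn 0.628
(507, -440, 160, 77.8) shift [-302.   138.9   82. ] turn 0.126
(507, -440, 60, 77.8) shift [  0.   0. 100.] turn 0.0
(507, -440, 15, 77.8) shift [ 0.  0. 45.] turn 0.0
```

>>> servo_tool([
  [[-26,-32.4,0],[0,0,0.088]],
  [[-52,-65,0],[0,0,0.176]],
  [[-78,-97,0],[0,0,0.264]],
  [[-104,-130,0],[0,0,0.352]],
  [[-130,-162,0],[0,0,0.44]],
  [[-155,-194,0],[0,0,0.528]],
  [[-181,-227,0],[0,0,0.616]],
  [[-207.2,-259.2,0],[0,0,0.703]],
], jaw=0.6)

```text
time: 0.77
eef_pos: [0.2813, 0.1837, 0.2422]
ee_rot: [180.0, 0.0, 120.8]
ft_force: [2.0, -0.6, -0.2]
grip_width: 0.0511
```

>>> servo_tool([
  [[-41,-8,0],[0,0,0.078]],
  [[-81,-16,0],[0,0,0.157]],
  [[-122,-24,0],[0,0,0.235]],
  [[-163,-32,0],[0,0,0.314]],
  [[-203,-40,0],[0,0,0.39]],
  [[-244,-48,0],[0,0,0.47]],
  [[-285,-56,0],[0,0,0.55]],
  [[-325.6,-63.8,0],[0,0,0.628]],
])

```text
time: 1.43
eef_pos: [0.3945, -0.1288, 0.2421]
ee_rot: [-180.0, -0.0, 84.7]
ft_force: [0.5, 0.2, -0.4]
grip_width: 0.0511
```

```bash
python3 -c "
from h import *
st()"
```

```text
1.43 [ 394.5 -128.8  242.1] [-1.7999e+02 -1.0000e-02  8.4740e+01] F [ 0.5  0.2 -0.4] w 51.1
```

>>> servo_tool([
  [[-40,17,10],[0,0,0.016]],
  [[-80,35,20],[0,0,0.032]],
  [[-120,52,31],[0,0,0.048]],
  [[-160,70,41],[0,0,0.063]],
  [[-200,87,51],[0,0,0.08]],
  [[-240,105,60],[0,0,0.095]],
  [[-278,125,67],[0,0,0.11]],
  [[-302,138.9,70],[0,0,0.124]],
])

```text
time: 2.1
eef_pos: [0.5039, -0.4351, 0.1719]
ee_rot: [-179.9, -0.1, 77.8]
ft_force: [0.7, 0.1, 0.2]
grip_width: 0.0516
```

```bash
python3 - <<'E'
from h import *
st()
im,d,W,c=cam("side"); u,v=map(int,proj((.507,-.44,.05),c)); print(u,v)
save("s1.png",cv2.resize(im[max(v-110,0):v+70,u-120:u+120],None,fx=3,fy=3,interpolation=cv2.INTER_CUBIC))
S=W; k=(np.abs(W[...,0]-.507)<.05)&(np.abs(W[...,1]+.44)<.11)&(W[...,2]>.006)&(W[...,2]<.02)
P=W[k][:,:2]; cc=P.mean(0); a=np.linalg.svd(P-cc,full_matrices=False)[2][0]; t=(P-cc)@a
print(k.sum(),cc,a,t.min(),t.max(),"mid",cc+a*(t.min()+t.max())/2,np.degrees(np.arctan2(a[1],a[0])))
E
```

```text
2.1 [ 503.9 -435.1  171.9] [-1.7992e+02 -6.0000e-02  7.7840e+01] F [0.7 0.1 0.2] w 51.6
402 388
505 [ 0.504424 -0.447203] [0.18672697 0.98241185] -0.07896421677189 0.11830751764243916 mid [ 0.50809723 -0.42787734] 79.23816487750912
```

View pics/s1.png

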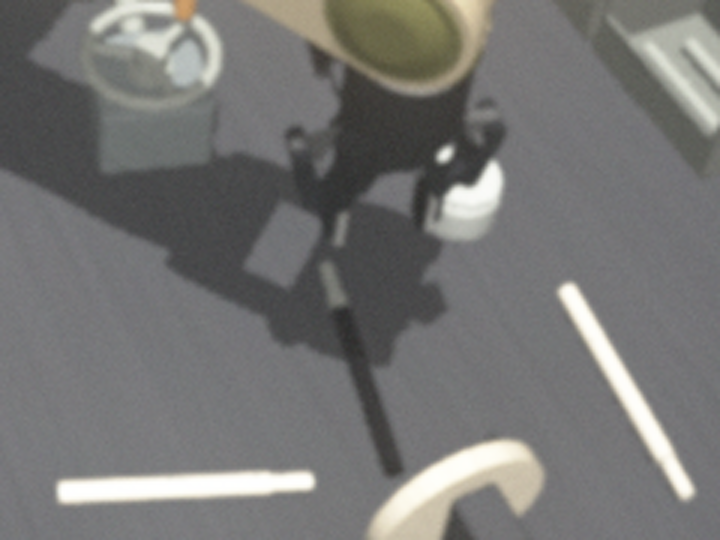

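The picture shows the open jaws above and behind the shaft. The collar and tenon are at about (335,260) in the crop and the black rod runs down to (390,470), clear of the white look-alikes and the tin. I'm descending now.

>>> servo_tool([
  [[0,0,15],[0,0,0]],
  [[0,0,32],[0,0,0]],
  [[0,0,50],[0,0,0]],
  [[0,0,68],[0,0,0]],
  [[0,0,86],[0,0,0]],
  [[0,0,102],[0,0,0]],
  [[0,0,112],[0,0,0]],
  [[0,0,112],[0,0,0]],
])

```text
time: 2.82
eef_pos: [0.5031, -0.4324, 0.0586]
ee_rot: [-179.8, -0.2, 77.9]
ft_force: [-0.0, 1.2, -1.3]
grip_width: 0.0509
```

```bash
python3 -c "
from h import *
st()"
```

```text
2.82 [ 503.1 -432.4   58.6] [-1.798e+02 -1.600e-01  7.791e+01] F [-0.   1.2 -1.3] w 50.9
```

>>> servo_tool([
  [[-3,2,5],[0,0,0]],
  [[-7,5,15],[0,0,0]],
  [[-7,5,25],[0,0,0]],
  [[-7,5,33],[0,0,0]],
  [[-7,5,39],[0,0,0]],
  [[-7,5,42],[0,0,0]],
  [[-7,5,43.5],[0,0,0]],
  [[-7,5,43.5],[0,0,0]],
])

```text
time: 3.48
eef_pos: [0.5074, -0.4412, 0.0176]
ee_rot: [-180.0, -0.0, 77.9]
ft_force: [0.9, 0.4, -0.6]
grip_width: 0.051
```

>>> servo_tool([
  [[0,0,0],[0,0,0]],
  [[0,0,0],[0,0,0]],
  [[0,0,0],[0,0,0]],
  [[0,0,0],[0,0,0]],
  [[0,0,0],[0,0,0]],
  [[0,0,0],[0,0,0]],
  [[0,0,0],[0,0,0]],
  [[0,0,0],[0,0,0]],
], jaw=0, grip_force=40)

```text
time: 4.15
eef_pos: [0.5075, -0.4414, 0.0183]
ee_rot: [180.0, 0.0, 77.9]
ft_force: [-1.5, 0.3, 6.6]
grip_width: 0.0117
```

```bash
python3 -c "
from h import *
st()
plan((506,-440,15,77.9),(506,-440,175,77.9),(520,-290,175,46),(535,-130,175,15),(542,-6,175,-15.2),(542,-6,95,-15.2))"
```

```text
4.15 [ 507.5 -441.4   18.3] [1.7996e+02 3.0000e-02 7.7910e+01] F [-1.5  0.3  6.6] w 11.7
(506, -440, 175, 77.9) shift [   0.    0. -160.] turn 0.0
(520, -290, 175, 46) shift [149.6 -17.8   0. ] turn 0.557
(535, -130, 175, 15) shift [ 125.5 -100.4    0. ] turn 0.541
(542, -6, 175, -15.2) shift [  38.9 -118.     0. ] turn 0.527
(542, -6, 95, -15.2) shift [ 0. -0. 80.] turn 0.0
```

The width reads 11.7 mm against a 14 mm rod, so the grip is too high. I'll open, go 5 mm lower and grip again.

>>> servo_tool([
  [[0,0,0],[0,0,0]],
  [[0,0,0],[0,0,0]],
  [[0,0,0],[0,0,0]],
  [[0,0,1.5],[0,0,0]],
  [[0,0,3],[0,0,0]],
  [[0,0,4.5],[0,0,0]],
  [[0,0,5.5],[0,0,0]],
  [[0,0,5.5],[0,0,0]],
], jaw=0.5)

```text
time: 4.82
eef_pos: [0.5072, -0.4411, 0.0118]
ee_rot: [-180.0, -0.0, 77.9]
ft_force: [-0.2, -0.5, -0.2]
grip_width: 0.0427
```

>>> servo_tool([
  [[0,0,0],[0,0,0]],
  [[0,0,0],[0,0,0]],
  [[0,0,0],[0,0,0]],
  [[0,0,0],[0,0,0]],
  [[0,0,0],[0,0,0]],
  [[0,0,0],[0,0,0]],
  [[0,0,0],[0,0,0]],
  [[0,0,0],[0,0,0]],
], jaw=0, grip_force=40)

```text
time: 5.48
eef_pos: [0.5074, -0.4414, 0.0124]
ee_rot: [180.0, 0.0, 77.9]
ft_force: [-0.7, 0.7, 2.7]
grip_width: 0.012
```

The width still reads 12.0 mm at the lower depth, so the offset is probably pad compliance and not the grip height. I'll lift and check.

>>> servo_tool([
  [[0,0,-5],[0,0,0]],
  [[0,0,-17],[0,0,0]],
  [[0,0,-37],[0,0,0]],
  [[0,0,-65],[0,0,0]],
  [[0,0,-95],[0,0,0]],
  [[0,0,-125],[0,0,0]],
  [[0,0,-150],[0,0,0]],
  [[0,0,-163],[0,0,0]],
])

```text
time: 6.15
eef_pos: [0.5079, -0.4418, 0.1802]
ee_rot: [179.7, 0.2, 77.9]
ft_force: [0.1, -0.8, 0.1]
grip_width: 0.0123
```

>>> servo_tool([
  [[19,-2,0],[0,0,0.07]],
  [[38,-4,0],[0,0,0.14]],
  [[56,-6,0],[0,0,0.21]],
  [[75,-9,0],[0,0,0.28]],
  [[94,-11,0],[0,0,0.35]],
  [[112,-13,0],[0,0,0.42]],
  [[131,-15,0],[0,0,0.49]],
  [[149.6,-17.8,0],[0,0,0.557]],
])

```text
time: 6.82
eef_pos: [0.5213, -0.2903, 0.1762]
ee_rot: [180.0, -0.0, 45.8]
ft_force: [-0.4, -0.3, -1.2]
grip_width: 0.0124
```

```bash
python3 - <<'E'
from h import *
st()
im,d,W,c=cam("side"); u,v=map(int,proj((.52,-.29,.16),c)); print(u,v)
save("s2.png",cv2.resize(im[max(v-90,0):v+90,u-120:u+120],None,fx=3,fy=3,interpolation=cv2.INTER_CUBIC))
E
```

```text
6.82 [ 521.3 -290.3  176.2] [ 1.7995e+02 -1.0000e-02  4.5800e+01] F [-0.4 -0.3 -1.2] w 12.4
379 301
```

View pics/s2.png

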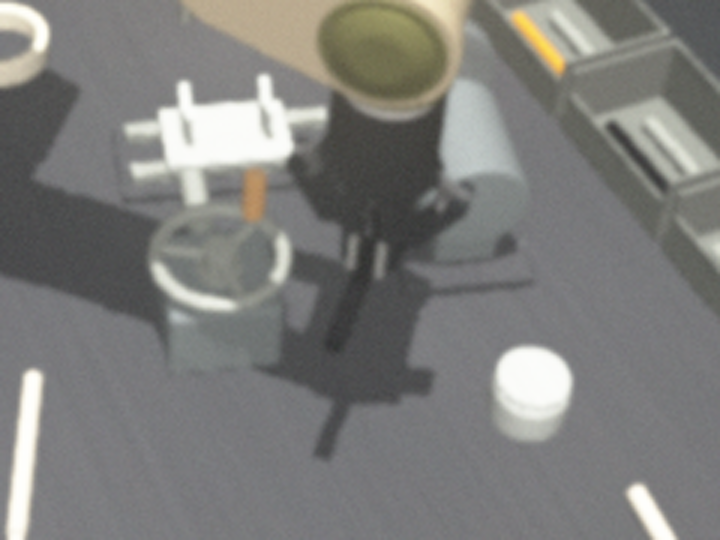

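The shaft hangs in the jaws, with its black tail at about (340,335) pointing towards the camera. The handle at (255,190) has to be cleared, so I'll carry the shaft higher.

>>> servo_tool([
  [[10,-8,-12],[0,0,0.04]],
  [[25,-20,-25],[0,0,0.1]],
  [[43,-34,-35],[0,0,0.17]],
  [[62,-50,-35],[0,0,0.25]],
  [[80,-64,-35],[0,0,0.33]],
  [[97,-78,-35],[0,0,0.41]],
  [[112,-90,-35],[0,0,0.48]],
  [[125.5,-100.4,-35],[0,0,0.541]],
])

```text
time: 7.53
eef_pos: [0.5362, -0.1299, 0.2112]
ee_rot: [180.0, -0.0, 14.8]
ft_force: [-0.2, -0.3, -0.3]
grip_width: 0.0122
```

>>> servo_tool([
  [[5,-16,0],[0,0,0.07]],
  [[10,-32,0],[0,0,0.14]],
  [[16,-48,0],[0,0,0.21]],
  [[21,-64,0],[0,0,0.28]],
  [[26,-80,0],[0,0,0.35]],
  [[31,-95,0],[0,0,0.42]],
  [[36,-110,0],[0,0,0.49]],
  [[38.9,-118,0],[0,0,0.527]],
])

```text
time: 8.2
eef_pos: [0.5432, -0.0057, 0.2111]
ee_rot: [-180.0, -0.0, -15.3]
ft_force: [0.3, 0.2, -0.7]
grip_width: 0.0122
```

```bash
python3 - <<'E'
from h import *
st()
im,d,W,c=cam("top")
a=np.radians(-15.2); ex=np.array([np.cos(a),np.sin(a)]); ey=np.array([-ex[1],ex[0]])
q=W[...,:2]-[.542,-.006]; x=q@ex*1000; y=q@ey*1000; z=W[...,2]*1000
k=(abs(y)<25)&(abs(x)<130)&(z>130)&(z<225)
for x0 in range(-130,130,10):
    j=k&(x>=x0)&(x<x0+10)
    if j.sum()>3: print(x0,j.sum(),np.round([np.median(y[j]),np.percentile(z[j],80)],1),int(im[j].mean()))
u,v=map(int,proj((.542,-.006,.2),c)); save("t3.png",cv2.resize(im[v-75:v+75,u-100:u+100],None,fx=4,fy=4,interpolation=cv2.INTER_CUBIC))
E
```

```text
8.2 [543.2  -5.7 211.1] [-1.7998e+02 -4.0000e-02 -1.5320e+01] F [ 0.3  0.2 -0.7] w 12.2
-30 6 [  1.7 214.4] 66
-20 12 [ -1.9 212.8] 33
```

View pics/t3.png

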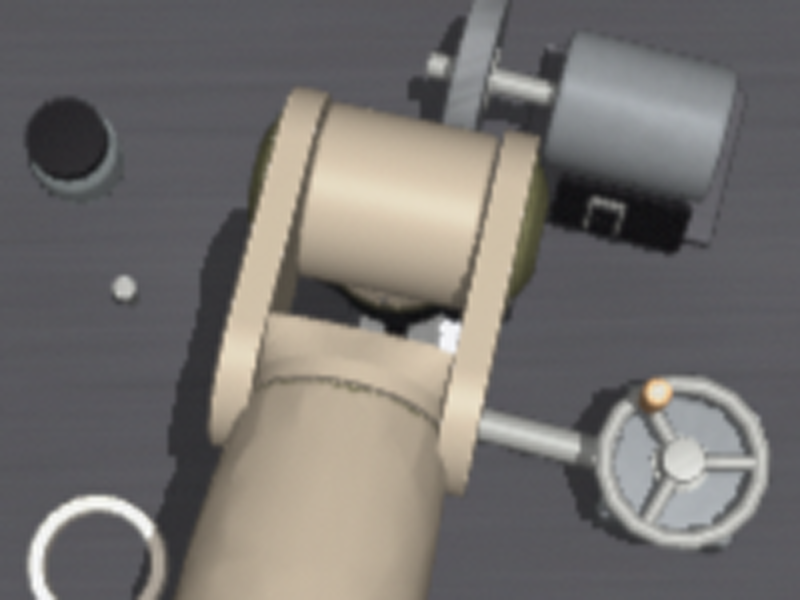

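From above, the wrist hides the shaft. The handwheel and handle haven't moved. I'll use the side camera, which sees it broadside.

```bash
python3 - <<'E'
from h import *
im,d,W,c=cam("side")
a=np.radians(-15.2); ex=np.array([np.cos(a),np.sin(a)]); ey=np.array([-ex[1],ex[0]])
q=W[...,:2]-[.542,-.006]; x=q@ex*1000; y=q@ey*1000; z=W[...,2]*1000
k=(abs(y)<25)&(abs(x)<130)&(z>150)&(z<240)
for x0 in range(-130,130,10):
    j=k&(x>=x0)&(x<x0+10)
    if j.sum()>3: print(x0,j.sum(),np.round([np.median(y[j]),np.median(z[j]),z[j].max()],1),int(im[j].mean()))
u,v=map(int,proj((.542,-.006,.17),c)); save("s3.png",cv2.resize(im[v-75:v+90,u-100:u+100],None,fx=3.6,fy=3.6,interpolation=cv2.INTER_CUBIC))
E
```

```text
-90 6 [ -2.5 209.7 212. ] 98
-80 22 [ -3.4 211.6 215.1] 71
-70 25 [ -2.7 209.5 215.7] 70
-60 27 [ -4.5 209.5 215.4] 72
-50 22 [ -3.  211.3 214.5] 67
-40 24 [ -1.9 210.  215.6] 76
-30 25 [ -3.3 210.7 214.3] 70
-20 28 [ -3.6 212.4 234.1] 77
-10 51 [-12.9 220.  237.1] 100
0 35 [-17.2 219.8 233.9] 81
10 19 [ -7.9 212.3 228.1] 97
20 22 [ -3.1 212.3 214.5] 73
30 24 [ -3.5 209.9 215.4] 75
40 27 [ -3.9 210.4 214.8] 86
50 21 [ -5.3 212.1 217.4] 142
60 16 [ -2.6 210.3 214.5] 181
70 18 [ -3.5 209.8 214. ] 198
80 15 [ -3.5 210.6 215.3] 190
```

View pics/s3.png

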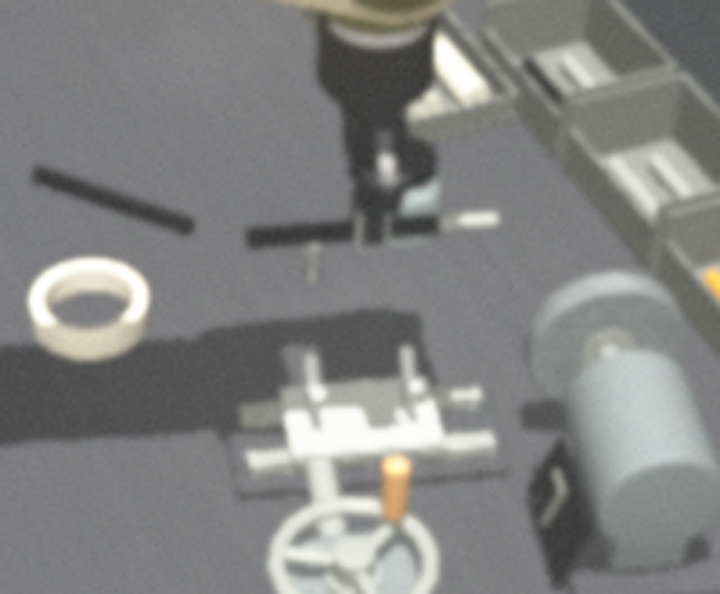

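The shaft is level and parallel to the cradle, with its steel end at about (475,218) towards the wheel. It spans -88 to +88 mm about the cradle's centre, and its axis is about 4 mm below the TCP. I'm lowering it, slowly at the end.

>>> servo_tool([
  [[-1,0,10],[0,0,0]],
  [[-1,0,30],[0,0,0]],
  [[-1,0,52],[0,0,0]],
  [[-1,0,75],[0,0,0]],
  [[-1,0,97],[0,0,0]],
  [[-1,0,115],[0,0,0]],
  [[-1,0,124],[0,0,0]],
  [[-1,0,128],[0,0,0]],
])

```text
time: 8.97
eef_pos: [0.5416, -0.0074, 0.0807]
ee_rot: [180.0, 0.1, -15.2]
ft_force: [-0.3, 0.1, 0.1]
grip_width: 0.0124
```

>>> servo_tool([
  [[0,0,0.7],[0,0,0]],
  [[0,0,1.5],[0,0,0]],
  [[0,0,2.2],[0,0,0]],
  [[0,0,3],[0,0,0]],
  [[0,0,3.7],[0,0,0]],
  [[0,0,4.5],[0,0,0]],
  [[0,0,5],[0,0,0]],
  [[0,0,5],[0,0,0]],
])

```text
time: 9.63
eef_pos: [0.5423, -0.0069, 0.0772]
ee_rot: [180.0, 0.0, -15.2]
ft_force: [0.1, 0.9, -1.0]
grip_width: 0.0123
```

>>> servo_tool([
  [[0,0,0.3],[0,0,0]],
  [[0,0,0.6],[0,0,0]],
  [[0,0,1],[0,0,0]],
  [[0,0,1.3],[0,0,0]],
  [[0,0,1.6],[0,0,0]],
  [[0,0,2],[0,0,0]],
  [[0,0,2],[0,0,0]],
  [[0,0,2],[0,0,0]],
])

```text
time: 10.3
eef_pos: [0.5426, -0.0066, 0.0759]
ee_rot: [-180.0, -0.1, -15.2]
ft_force: [-1.1, 2.9, 7.3]
grip_width: 0.012
```

>>> servo_tool([
  [[0,0,0.3],[0,0,0]],
  [[0,0,0.6],[0,0,0]],
  [[0,0,1],[0,0,0]],
  [[0,0,1],[0,0,0]],
  [[0,0,1],[0,0,0]],
  [[0,0,1],[0,0,0]],
  [[0,0,1],[0,0,0]],
  [[0,0,1],[0,0,0]],
])

```text
time: 10.97
eef_pos: [0.5429, -0.0064, 0.0755]
ee_rot: [-179.9, -0.1, -15.2]
ft_force: [-2.7, 4.2, 12.3]
grip_width: 0.0124
```

Contact shows 12 N up at an axis height of about 70 mm, so the shaft is seated. I'm releasing it and looking.

>>> servo_tool([
  [[0,0,0],[0,0,0]],
  [[0,0,0],[0,0,0]],
  [[0,0,0],[0,0,0]],
  [[0,0,0],[0,0,0]],
  [[0,0,0],[0,0,0]],
  [[0,0,0],[0,0,0]],
  [[0,0,0],[0,0,0]],
  [[0,0,0],[0,0,0]],
], jaw=0.5)

```text
time: 11.63
eef_pos: [0.5423, -0.0069, 0.0742]
ee_rot: [180.0, 0.0, -15.2]
ft_force: [-0.3, 0.2, 0.6]
grip_width: 0.0426
```

>>> servo_tool([
  [[0,0,-3],[0,0,0]],
  [[0,0,-10],[0,0,0]],
  [[0,0,-22],[0,0,0]],
  [[0,0,-40],[0,0,0]],
  [[0,0,-62],[0,0,0]],
  [[0,0,-85],[0,0,0]],
  [[0,0,-105],[0,0,0]],
  [[0,0,-118],[0,0,0]],
])

```text
time: 12.3
eef_pos: [0.5428, -0.007, 0.1951]
ee_rot: [-180.0, -0.2, -15.2]
ft_force: [-0.6, -0.3, -0.3]
grip_width: 0.0428
```

```bash
python3 - <<'E'
from h import *
st()
im,d,W,c=cam("side")
a=np.radians(-15.2); ex=np.array([np.cos(a),np.sin(a)]); ey=np.array([-ex[1],ex[0]])
q=W[...,:2]-[.542,-.006]; x=q@ex*1000; y=q@ey*1000; z=W[...,2]*1000
k=(abs(y)<14)&(abs(x)<130)&(z>62)&(z<95)
for x0 in range(-110,110,10):
    j=k&(x>=x0)&(x<x0+10)
    if j.sum()>3: print(x0,j.sum(),np.round([np.median(y[j]),np.median(z[j]),z[j].max()],1),int(im[j].mean()))
save("s4.png",cv2.resize(im[160:330,280:480],None,fx=3.5,fy=3.5,interpolation=cv2.INTER_CUBIC))
E
```

```text
12.3 [542.8  -7.  195.1] [-179.99   -0.19  -15.19] F [-0.6 -0.3 -0.3] w 42.8
-90 4 [ 2.9 69.1 74.9] 76
-80 19 [-4.5 75.1 81.2] 70
-70 22 [-3.4 74.6 80. ] 72
-60 23 [-3.5 73.5 80.2] 79
-50 20 [-4.5 74.6 79.6] 81
-40 34 [-2.5 73.6 82.8] 124
-30 22 [-5.2 76.4 79.6] 93
-20 19 [-3.3 74.8 80.9] 76
-10 20 [-3.8 74.6 79.7] 82
0 23 [-3.7 75.8 79.7] 83
10 19 [-3.9 75.2 81.1] 77
20 20 [-4.6 75.2 81.5] 81
30 30 [-4.7 73.8 81.7] 112
40 16 [-3.1 73.4 81.6] 97
50 20 [-3.5 75.2 80.6] 180
60 15 [-2.5 74.3 81.1] 204
70 16 [-4.8 74.7 79.3] 197
80 13 [-4.7 75.  82.4] 198
```

View pics/s4.png

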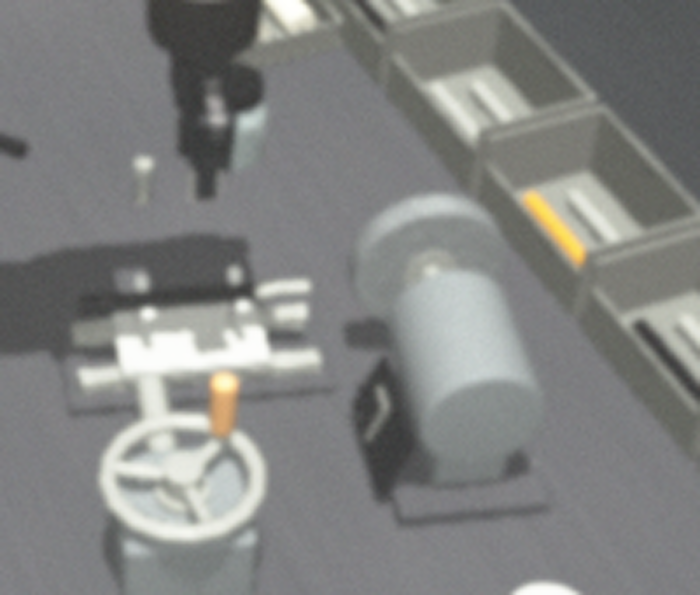

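The shaft lies in both Vs: top at 80 mm (so the axis is at about 71 mm), spanning ±88 mm, with the bright end at (285,288) towards the wheel. The handle is still at (225,400). Next is the handle.

```bash
python3 -c "
from h import *
plan((542.8,-7,195,-15.2),(494,-160,175,-15.2),(494,-160,118,-15.2))"
```

```text
(494, -160, 175, -15.2) shift [ -7.  160.4  20. ] turn 0.0
(494, -160, 118, -15.2) shift [ 0. -0. 57.] turn 0.0
```

>>> servo_tool([
  [[0,10,0],[0,0,0]],
  [[-1,32,2],[0,0,0]],
  [[-3,62,5],[0,0,0]],
  [[-4,95,10],[0,0,0]],
  [[-6,125,15],[0,0,0]],
  [[-7,147,18],[0,0,0]],
  [[-7,157,20],[0,0,0]],
  [[-7,160.4,20],[0,0,0]],
], jaw=0.7)

```text
time: 13.02
eef_pos: [0.4925, -0.1612, 0.1711]
ee_rot: [-180.0, 0.1, -15.3]
ft_force: [0.1, -0.3, 0.6]
grip_width: 0.0598
```

>>> servo_tool([
  [[0,0,0],[0,0,0]],
  [[0,0,0],[0,0,0]],
  [[0,0,0],[0,0,0]],
  [[0,0,0],[0,0,0]],
  [[0,0,2],[0,0,0]],
  [[0,0,5],[0,0,0]],
  [[0,0,8],[0,0,0]],
  [[0,0,10],[0,0,0]],
])

```text
time: 13.68
eef_pos: [0.4934, -0.1596, 0.1617]
ee_rot: [-180.0, 0.0, -15.2]
ft_force: [0.5, -0.3, -1.2]
grip_width: 0.0596
```

>>> servo_tool([
  [[0,0,6],[0,0,0]],
  [[0,0,14],[0,0,0]],
  [[0,0,23],[0,0,0]],
  [[0,0,32],[0,0,0]],
  [[0,0,39],[0,0,0]],
  [[0,0,43],[0,0,0]],
  [[0,0,44],[0,0,0]],
  [[0,0,44],[0,0,0]],
])

```text
time: 14.35
eef_pos: [0.4935, -0.1599, 0.118]
ee_rot: [-180.0, 0.0, -15.2]
ft_force: [0.1, 0.2, 0.0]
grip_width: 0.0594
```

>>> servo_tool([
  [[0,0,0],[0,0,0]],
  [[0,0,0],[0,0,0]],
  [[0,0,0],[0,0,0]],
  [[0,0,0],[0,0,0]],
  [[0,0,0],[0,0,0]],
  [[0,0,0],[0,0,0]],
  [[0,0,0],[0,0,0]],
  [[0,0,0],[0,0,0]],
], jaw=0, grip_force=40)

```text
time: 15.02
eef_pos: [0.4939, -0.1599, 0.1186]
ee_rot: [-180.0, -0.1, -15.2]
ft_force: [2.7, 2.6, 5.0]
grip_width: 0.0158
```

```bash
python3 - <<'E'
from h import *
st()
o=env.get_obs(); p=o["eef_pos"][:2]*1000; ax=np.array([457.3,-180.7]); r=p-ax
th0=np.degrees(np.arctan2(r[1],r[0])); print("r",np.hypot(*r),"ang",th0,"joint",th0+15.2)
# rows: cradle-frame(tool) shifts for cw turning; tool x = cradle x, tool y = -cradle y (yaw -15.2)
def arc(a0,da,n):
    a=np.radians(a0+np.arange(1,n+1)*da); a0=np.radians(a0)
    return np.round(np.c_[42*(np.cos(a)-np.cos(a0)),-42*(np.sin(a)-np.sin(a0))],1).tolist()
j=th0+15.2
for s in (0,8,16): print(arc(j-s*22.5,-22.5,8))
E
```

```text
15.02 [ 493.9 -159.9  118.6] [-1.80e+02 -7.00e-02 -1.52e+01] F [2.7 2.6 5. ] w 15.8
r 42.125956851764045 ang 29.652296740846026 joint 44.85229674084603
[[9.1, 13.6], [12.2, 29.7], [9.0, 45.8], [-0.2, 59.4], [-13.8, 68.5], [-29.9, 71.6], [-45.9, 68.4], [-59.5, 59.2]]
[[-9.1, -13.6], [-12.2, -29.7], [-9.0, -45.8], [0.2, -59.4], [13.8, -68.5], [29.9, -71.6], [45.9, -68.4], [59.5, -59.2]]
[[9.1, 13.6], [12.2, 29.7], [9.0, 45.8], [-0.2, 59.4], [-13.8, 68.5], [-29.9, 71.6], [-45.9, 68.4], [-59.5, 59.2]]
```

The handle is gripped: it reads 15.8 mm against 18 mm, the same 2 mm offset as before. The radius is 42.1 mm and the joint is at about 405°. I'll wind clockwise half a turn and check the force.

>>> servo_tool([
  [[9.1,13.6,0],[0,0,0]],
  [[12.2,29.7,0],[0,0,0]],
  [[9,45.8,0],[0,0,0]],
  [[-0.2,59.4,0],[0,0,0]],
  [[-13.8,68.5,0],[0,0,0]],
  [[-29.9,71.6,0],[0,0,0]],
  [[-45.9,68.4,0],[0,0,0]],
  [[-59.5,59.2,0],[0,0,0]],
])

```text
time: 15.68
eef_pos: [0.4209, -0.2018, 0.1187]
ee_rot: [180.0, -0.2, -15.3]
ft_force: [16.3, 5.3, -0.4]
grip_width: 0.0159
```

```bash
cat >> h.py <<'E'
def hw():
    st(); o=env.get_obs(); r=o["eef_pos"][:2]*1000-np.array([457.3,-180.7])
    print("r",np.hypot(*r),"joint mod 360:",(np.degrees(np.arctan2(r[1],r[0]))+15.2)%360)
E
python3 -c "
from h import *
hw()"
```

```text
15.68 [ 420.9 -201.8  118.7] [179.99  -0.21 -15.28] F [16.3  5.3 -0.4] w 15.9
r 42.10134629371014 joint mod 360: 225.2885022587942
```

>>> servo_tool([
  [[-9.1,-13.6,0],[0,0,0]],
  [[-12.2,-29.7,0],[0,0,0]],
  [[-9,-45.8,0],[0,0,0]],
  [[0.2,-59.4,0],[0,0,0]],
  [[13.8,-68.5,0],[0,0,0]],
  [[29.9,-71.6,0],[0,0,0]],
  [[45.9,-68.4,0],[0,0,0]],
  [[59.5,-59.2,0],[0,0,0]],
])

```text
time: 16.35
eef_pos: [0.4939, -0.159, 0.1186]
ee_rot: [-180.0, 0.1, -15.1]
ft_force: [-13.6, -3.3, 12.2]
grip_width: 0.0159
```

```bash
python3 -c "
from h import *
hw()"
```

```text
16.35 [ 493.9 -159.   118.6] [-1.7999e+02  1.1000e-01 -1.5080e+01] F [-13.6  -3.3  12.2] w 15.9
r 42.53593254725745 joint mod 360: 45.8928746036446
```

>>> servo_tool([
  [[4.3,5,0],[0,0,0]],
  [[7.7,10.6,0],[0,0,0]],
  [[10.2,16.7,0],[0,0,0]],
  [[11.8,23.1,0],[0,0,0]],
  [[12.2,27.5,0],[0,0,0]],
  [[12.3,29.7,0],[0,0,0]],
  [[12.3,31.2,0],[0,0,0]],
  [[12.3,31.2,0],[0,0,0]],
])

```text
time: 17.02
eef_pos: [0.4972, -0.1908, 0.1186]
ee_rot: [-179.7, 0.1, -15.2]
ft_force: [1.3, 17.5, 11.4]
grip_width: 0.0156
```

```bash
python3 -c "
from h import *
hw()"
```

```text
17.02 [ 497.2 -190.8  118.6] [-1.7972e+02  1.0000e-01 -1.5210e+01] F [ 1.3 17.5 11.4] w 15.6
r 41.142945131389546 joint mod 360: 1.0595642590080825
```

>>> servo_tool([
  [[0,0.8,0],[0,0,0]],
  [[0,1.5,0],[0,0,0]],
  [[0,2.5,0],[0,0,0]],
  [[0,2.5,0],[0,0,0]],
  [[0,2.5,0],[0,0,0]],
  [[0,2.5,0],[0,0,0]],
  [[0,2.5,0],[0,0,0]],
  [[0,2.5,0],[0,0,0]],
])

```text
time: 17.68
eef_pos: [0.4971, -0.191, 0.1186]
ee_rot: [-179.5, 0.1, -15.2]
ft_force: [5.1, 27.2, 13.1]
grip_width: 0.0159
```

```bash
python3 - <<'E'
from h import *
hw()
im,d,W,c=cam("top")
k=(W[...,2]>.085)&(W[...,2]<.1)&(np.hypot(W[...,0]-.458,W[...,1]+.18)<.075)
g=np.load("side0.npz")
a0=np.radians(-3)
def arc(a0,da,n):
    a=np.radians(a0+np.arange(1,n+1)*da); a0=np.radians(a0)
    return np.round(np.c_[42*(np.cos(a)-np.cos(a0)),-42*(np.sin(a)-np.sin(a0))],1).tolist()
print(arc(0,22.5,8)); print(arc(180,22.5,8))
E
```

```text
17.68 [ 497.1 -191.   118.6] [-1.7953e+02  1.1000e-01 -1.5170e+01] F [ 5.1 27.2 13.1] w 15.9
r 41.115794295054826 joint mod 360: 0.6863951918298206
[[-3.2, -16.1], [-12.3, -29.7], [-25.9, -38.8], [-42.0, -42.0], [-58.1, -38.8], [-71.7, -29.7], [-80.8, -16.1], [-84.0, -0.0]]
[[3.2, 16.1], [12.3, 29.7], [25.9, 38.8], [42.0, 42.0], [58.1, 38.8], [71.7, 29.7], [80.8, 16.1], [84.0, 0.0]]
```

Pressing 2.5 mm further raised the force to 27 N with no motion, so the wheel is at its stop. The command sits about 4 mm past zero, which I'll allow for. Backing off two turns, half a turn per call.

>>> servo_tool([
  [[-3.2,-20.1,0],[0,0,0]],
  [[-12.3,-33.7,0],[0,0,0]],
  [[-25.9,-42.8,0],[0,0,0]],
  [[-42,-46,0],[0,0,0]],
  [[-58.1,-42.8,0],[0,0,0]],
  [[-71.7,-33.7,0],[0,0,0]],
  [[-80.8,-20.1,0],[0,0,0]],
  [[-84,-4,0],[0,0,0]],
])

```text
time: 18.4
eef_pos: [0.4158, -0.1689, 0.1187]
ee_rot: [-179.9, -0.0, -15.1]
ft_force: [11.9, 2.5, 0.7]
grip_width: 0.0161
```

>>> servo_tool([
  [[3.2,16.1,0],[0,0,0]],
  [[12.3,29.7,0],[0,0,0]],
  [[25.9,38.8,0],[0,0,0]],
  [[42,42,0],[0,0,0]],
  [[58.1,38.8,0],[0,0,0]],
  [[71.7,29.7,0],[0,0,0]],
  [[80.8,16.1,0],[0,0,0]],
  [[84,0,0],[0,0,0]],
])

```text
time: 19.07
eef_pos: [0.4971, -0.1919, 0.1185]
ee_rot: [179.9, 0.2, -15.2]
ft_force: [-16.0, -0.6, 13.4]
grip_width: 0.0162
```

```bash
python3 -c "
from h import *
hw()"
```

```text
19.07 [ 497.1 -191.9  118.5] [179.92   0.2  -15.19] F [-16.   -0.6  13.4] w 16.2
r 41.38978146605984 joint mod 360: 359.4672843531666
```

One turn is done. Second turn:

>>> servo_tool([
  [[-3.2,-16.1,0],[0,0,0]],
  [[-12.3,-29.7,0],[0,0,0]],
  [[-25.9,-38.8,0],[0,0,0]],
  [[-42,-42,0],[0,0,0]],
  [[-58.1,-38.8,0],[0,0,0]],
  [[-71.7,-29.7,0],[0,0,0]],
  [[-80.8,-16.1,0],[0,0,0]],
  [[-84,0,0],[0,0,0]],
])

```text
time: 19.73
eef_pos: [0.4158, -0.1689, 0.1187]
ee_rot: [-179.9, -0.0, -15.1]
ft_force: [10.9, 2.0, 1.3]
grip_width: 0.0162
```

>>> servo_tool([
  [[3.2,16.1,0],[0,0,0]],
  [[12.3,29.7,0],[0,0,0]],
  [[25.9,38.8,0],[0,0,0]],
  [[42,42,0],[0,0,0]],
  [[58.1,38.8,0],[0,0,0]],
  [[71.7,29.7,0],[0,0,0]],
  [[80.8,16.1,0],[0,0,0]],
  [[84,-0.5,0],[0,0,0]],
])

```text
time: 20.4
eef_pos: [0.4973, -0.1915, 0.1186]
ee_rot: [179.9, 0.2, -15.2]
ft_force: [-15.8, -1.2, 14.1]
grip_width: 0.0163
```

>>> servo_tool([
  [[0,0,0],[0,0,0]],
  [[0,0,0],[0,0,0]],
  [[0,0,0],[0,0,0]],
  [[0,0,0],[0,0,0]],
  [[0,0,0],[0,0,0]],
  [[0,0,0],[0,0,0]],
  [[0,0,0],[0,0,0]],
  [[0,0,0],[0,0,0]],
])

```text
time: 21.07
eef_pos: [0.4972, -0.1909, 0.1186]
ee_rot: [-180.0, 0.1, -15.2]
ft_force: [-3.3, 4.2, 8.9]
grip_width: 0.0159
```

```bash
python3 - <<'E'
from h import *
hw()
im,d,W,c=cam("side")
a=np.radians(-15.2); ex=np.array([np.cos(a),np.sin(a)]); ey=np.array([-ex[1],ex[0]])
q=W[...,:2]-[.542,-.006]; x=q@ex*1000; y=q@ey*1000; z=W[...,2]*1000
k=(abs(y)<14)&(abs(x)<130)&(z>62)&(z<95)
for x0 in range(-110,110,20):
    j=k&(x>=x0)&(x<x0+20)
    if j.sum()>3: print(x0,j.sum(),np.round([np.median(y[j]),np.median(z[j])],1),int(im[j].mean()))
save("s5.png",cv2.resize(im[160:350,250:480],None,fx=3.3,fy=3.1,interpolation=cv2.INTER_CUBIC))
E
```

```text
21.07 [ 497.2 -190.9  118.6] [-1.7998e+02  1.0000e-01 -1.5180e+01] F [-3.3  4.2  8.9] w 15.9
r 41.186037012267924 joint mod 360: 0.8772838937665419
-90 32 [-3.2 75. ] 91
-70 44 [-3.3 75. ] 107
-50 52 [-3.8 74.3] 137
-30 43 [-4.4 75.2] 115
-10 27 [-4.  75.2] 112
```

View pics/s5.png

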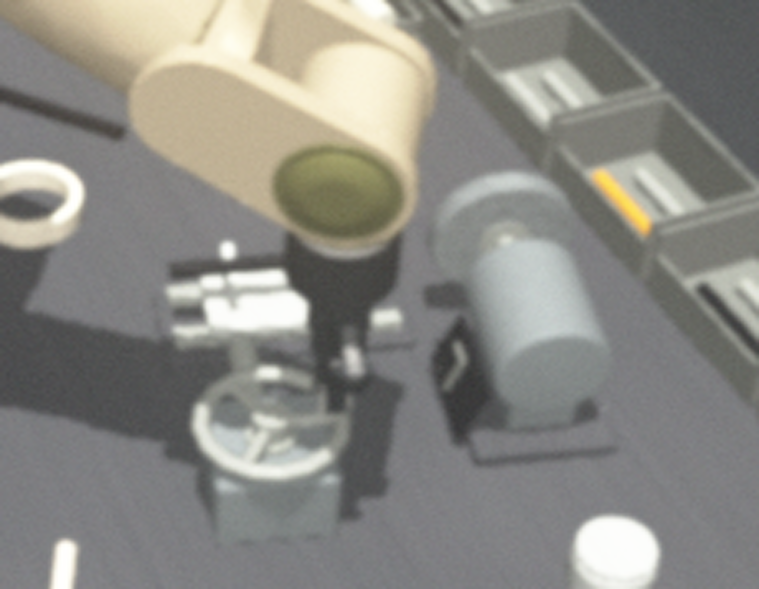

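The jaws hold the handle at about (335,395). The black end of the shaft still lies in the left V, and its visible part has the same height and side offset as before. The handle is back within 0.2 mm of its stop position after two turns. Handing in.

```bash
python3 -c "
from h import *
env.job_done(); st()"
```

```text
the job is handed in; nothing more can be done
the job is handed in; nothing more can be done
```

The job is handed in at about 21 s of the 72 s allowed. No verdict was reported.

**Shaft:** I laid it in both V rests with the steel end towards the buffing wheel, pressing it home with about 12 N before letting go. After release, the side camera showed its axis at about 71 mm, spanning ±88 mm about the cradle's centre and parallel to the cradle.

**Handwheel:** I wound it clockwise about 1.1 turns to the stop. Pressing 2.5 mm further raised the force to 27 N with no movement. I then backed it off two turns, and the handle came back to within about 0.2 mm of where it stood at the stop, at rest. The jaws still grip it at 40 N.

- **Grip width:** the gripper read about 2 mm under the true diameter on both the shaft and the handle, probably because the pads compress. I first gripped the shaft too high for comfort, so I re-gripped it 6 mm lower before lifting.
- **Final shaft check:** in the last picture the gripper hid the steel half of the shaft. The visible black half had the same height and side offset as before.
- **Bystanders:** I touched none of them. I checked this only by eye, for those in view in the later pictures.

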